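Close and pin the courier case

TASK

Get the blue courier case ready for the van: first shut its lid, then swing the steel hasp over to the front so that it lies flat with the staple's loop through its slot, and finally take the red-headed retaining pin from the desk tray and drop it tip down through the loop until its head sits on the bar. Leave the things round it where they are.

Things in the scene. Friction and masses are not known exactly. Their poses are not given: they have to be found in the camera images.
- case: dark blue courier case, fixed to the desk, 170 mm deep (x) x 260 mm wide (y), 123 mm high with the lid shut. Origin under its centre on the desk; its front (staple, routing card) faces -x, z up. Lid hinge line: at its rear, x = +85, z = 97 mm. Front face at x = -85 mm.
- lid (a joint): angle of the lid: 0 shut, grows as its front edge rises; starts ajar at 0.3 to 0.65 rad. The lid is a 170 x 260 x 26 mm slab, hinged at the rear lower edge; a stiff hinge holds it where it is left. About 3 to 6 N down on its top some 100 mm in front of the hinge line, beside the hasp, shuts it.
- lid_edge (a point): point on the lid's top face, 15 mm in from its front edge, midway along y; z = 123 mm when shut
- hasp (a joint): angle of the hasp about its hinge, relative to the lid: 0 hangs flat down the front (as wanted), pi/2 sticks straight out to the front, pi stands straight up, more leans back over the lid; starts at 3.2 to 4.0 rad. Stiff hinge (0.045 N m): stays where it is left.
- hasp_hinge (a point): centre of the hasp's hinge (along case y), on the lid's front: with the lid shut at x = -91.5, y = 0, z = 112 mm in the case frame. Own z axis points from the hasp's end to its hinge, so -z along the strap.
- hasp_end (a point): on the hasp's end tab, 65 mm from its hinge. The hasp is a plain steel strap 50 mm wide (y), 3 mm thick, 78 mm from hinge to tip, with a slot 30 mm wide from 37 to 58 mm from the hinge that the staple comes through.
- loop (a point): centre of the staple's opening, level with the top of its bar: x = -102, y = 0, z = 68 mm in the case frame, axes as the case's. The staple is a level U of 6 mm round steel bar on the front face; opening 14 mm wide (y), and 18 mm (x) from the closed hasp to the bar; it stands 32 mm out from the face.
- tray: grey plastic desk tray, fixed, outside 130 (x) x 200 (y) x 48 mm high, walls 6 mm, floor 6 mm. Origin under its centre. A cross wall parts a large compartment (118 x 119 mm, towards its +y, where the pin lies) from a small one with a USB stick and an eraser.
- tray_floor (a point): centre of the large compartment's floor, 6 mm above the desk
- pin: retaining pin, loose, 50 g, starts lying flat in the tray. Origin on its axis at the shoulder under the head; +x along the shank to the tip. Steel shank 10 mm thick, 46 mm long, last 6 mm tapered. Red paddle head 26 long (x from -26 to 0), 32 wide (y), 14 thick (z): only with its 32 mm width along the case front does it go down fully beside the hasp. Lying, its axis is 6 to 7 mm above the floor.
- pin_tip (a point): the tip of the pin, 46 mm from its shoulder
- hole_punch: black and grey two-hole punch, 105 x 115 x 73 mm, loose bystander; origin under its centre
- stapler: black stapler, 37 x 150 x 52 mm, loose bystander; origin under its centre
- date_stamp: date stamp with a brown wooden handle, 26 x 51 x 113 mm, standing, loose bystander; origin under its centre

How it is judged:
By the outcome, as a careful person would: the job done as asked, in the order asked, and still so for the second after the job is handed in, with the robot touching nothing.
It also fails if it takes over 67 s, if anything falls off the work surface, if the arm or the gripper's body presses on something with over 40 N, if the wrist force passes 120 N, or if a joint passes its speed limit or range.

ROBOT

A 6-joint arm with a two-finger parallel gripper is mounted at the origin on a cart in front of the work surface, level with it; the furniture and walls round the work are solid. World frame = base frame: x ahead of the robot, y to its left, z up, the work surface at z = 0. Lengths are in m, angles in degrees, forces in N, time in s.
With the tool pointing down it reaches from about 0.35 to 0.875 m from the base axis. Payload 4.2 kg.
Tool frame: the origin (TCP) lies midway between the tips of the shut fingers; the grasp point (between the pads) lies 19 mm behind it; z points along the fingers, y is the line along which they close (so a half turn about z gives the same grasp; the last joint's range is limited). The gripper opens to 87 mm and grips with 3 to 60 N. Pads are 19 mm wide; open, the fingers measure 117 mm over their backs; the gripper's body (75 mm by 190 mm) begins 51 mm behind the grasp point.
Start: joints at [-59.496, 22.042, 0.453, 0, -68.411, -14.817], TCP at [0.169, -0.602, 0.223] pointing down, gripper open.
Joint ranges: [-179.83, 179.83], [-69.29, 118.12], [-61.27, 80.66], [-181.25, 117.63], [-171.15, -9.14], [-177.46, 177.46]. Speed limits (degrees/s): [159.86, 159.86, 180, 180, 180, 180].

INTERFACE

Orientations are given as a 3x3 rotation matrix whose columns are the frame's x, y, z axes.
In Python, from station import r gives the robot as it stands.
- The arm moves only by the tool steer_hand, called after "Request:" by a JSON object that holds its "api" and its "payload". Schema: {"type":"object","properties":{"ticks":{"type":"array","items":{"type":"array","items":{"type":"array","items":{"type":"number"},"minItems":7,"maxItems":7},"minItems":1,"maxItems":8},"minItems":1,"maxItems":1},"only":{"type":"string"},"quiet":{"type":"boolean"},"lines":{"type":"string"}},"required":["ticks"],"additionalProperties":false}. ticks is a list that holds a single list of rows (three levels of brackets), with 1 to 8 rows, each of 7 numbers: the opening from 0.0 (shut) to 1.0 (fully open), then dx, dy, dz in m, then a rotation vector rx, ry, rz in degrees; each row is the pose to reach, as a shift and turn from the pose commanded when the call began, along the tool's axes at that moment; what a row does not reach only later rows make up. A row lasts 1/10 s, in which the tool goes at most 0.05 m and 8.59 degrees, less where a joint would pass 70% of its speed; a pose out of reach is approached as far as the arm can. The fingers move at their own pace and stop on an object; the grip force is fixed at half the most. Time passes only in rows, so rows that do not move let the fingers close. The tool returns the time, the measured TCP pose, the force, the opening and the grip force at its end. only (a regular expression) keeps the lines of the reply that match it, lines (a string "A,B") keeps lines A to B, and quiet returns only ok. Input that does not fit is refused with a message, and nothing moves.
- r.sense(): the state, without advancing time (a new reading comes with each control period).
- r.capture(name): name is "scene" or "top" or "wrist"; returns a dict with "pixels" (420x560x3 uint8, red, green, blue), "z_map" (420x560 float32, m along the optical axis (not along the pixel's ray), 0 where there is no reading), "K" (3x3 intrinsics, pixels), "world_from_camera" (4x4, takes a point from camera to world coordinates). Camera axes: x right, y up, looking along -z (the intrinsics and any distortion apply to the point x, -y, -z); pixel columns grow to the right and rows downward; lengths in m; the calibration is good to about 2 mm. A picture is of the moment at which its call begins.
- r.finish_job(): hands the job in; it is judged then, once.
The state is a dict: "time_s": time; "joints": joint angles; "joint_velocities": joint speeds; "effort": joint torques, N m; "tcp_pos": TCP position; "ee_rot": TCP orientation; "wrist_force": force on the tool from outside, world axes, zero at the start; "moment": the same for the moment, N m; "gripper_width": opening from 0.0 (shut) to 1.0 (fully open); "gripper_force": force on a finger pad.
Only numpy, scipy, OpenCV 4.12 (cv2) and the standard library are available. Lean on these libraries where they do the work, as an engineer would, in place of code of your own. Each camera call takes 0.05 s, during which the arm holds its last target. There are 200 camera calls.

## Working session

There is one attempt and no reset: what is moved stays moved. The work goes in short steps, Python scripts to look and compute and a tool call to move; the robot and the scene stay as the last step left them, time stands still between calls to the robot, and variables do not carry over. Pictures are saved under pics/ and viewed, at most 10 in all, crops included, and the job is handed in when it is done.

```bash
ls; mkdir -p pics
```

Run:
```python
from station import r
import cv2,numpy as np,pickle
s=r.sense();print(s['time_s'],s['tcp_pos'],np.round(s['ee_rot'],3).tolist(),s['gripper_width'])
d={}
for n in("scene","top","wrist"):
    c=r.capture(n);d[n]=c;print(n,c['K'].tolist() if hasattr(c['K'],'tolist') else c['K'],np.round(c['world_from_camera'],3).tolist())
pickle.dump(d,open('c0.pkl','wb'))
for n in("scene","top"):cv2.imwrite(f'pics/{n}0.png',d[n]['pixels'][:,:,::-1])
```

```text
pics
station.py
0.0 [ 0.16884294 -0.60111664  0.22146996] [[-0.963, -0.27, -0.001], [-0.27, 0.963, 0.002], [0.0, 0.002, -1.0]] 0.996367529082253
scene [[516.9084558566398, 0.0, 290.66474765023423], [0.0, 516.9084558566398, 203.81102602120893], [0.0, 0.0, 1.0]] [[-0.889, 0.21, -0.408, 0.015], [-0.458, -0.367, 0.81, 1.186], [0.02, 0.906, 0.422, 0.728], [0.0, 0.0, 0.0, 1.0]]
top [[457.76011510490673, 0.0, 278.9143344552955], [0.0, 457.76011510490673, 211.5438662565015], [0.0, 0.0, 1.0]] [[-0.016, 0.992, -0.125, 0.462], [-1.0, -0.017, -0.008, 0.021], [-0.01, 0.125, 0.992, 1.297], [0.0, 0.0, 0.0, 1.0]]
wrist [[341.42039307588976, 0.0, 279.8162088345071], [0.0, 341.42039307588976, 210.0509321373766], [0.0, 0.0, 1.0]] [[-0.269, -0.93, -0.251, 0.101], [0.963, -0.26, -0.072, -0.621], [0.001, -0.261, 0.965, 0.384], [0.0, 0.0, 0.0, 1.0]]
```

View pics/scene0.png

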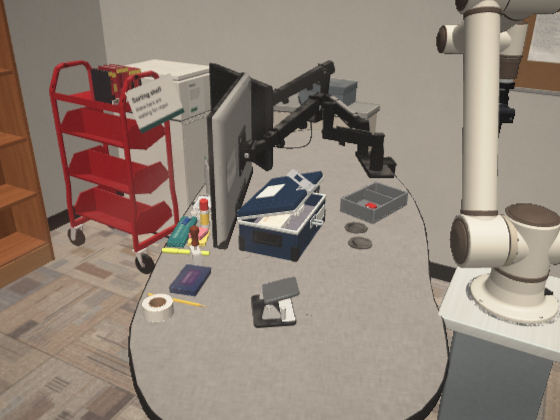

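View pics/top0.png

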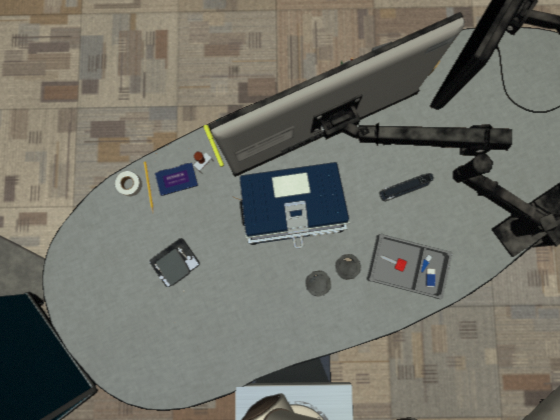

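The scene view shows the case ajar at (285,215) with its hasp leaning back. In the top view the case is at (295,203), the staple at (297,241), the pin at (395,263) with its red head at (401,266), the stapler at (407,187) and the punch at (175,262).

Create h.py:
```python
import numpy as np,cv2
def cloud(c):
    z=c['z_map'];K=c['K'];v,u=np.mgrid[:z.shape[0],:z.shape[1]]
    P=np.stack([(u-K[0,2])/K[0,0]*z,-(v-K[1,2])/K[1,1]*z,-z,np.ones_like(z)],-1)
    return (P@c['world_from_camera'].T)[...,:3]
def ray(c,u,v,h):
    K=c['K'];T=c['world_from_camera'];d=T[:3,:3]@np.array([(u-K[0,2])/K[0,0],-(v-K[1,2])/K[1,1],-1]);o=T[:3,3]
    return o+d*(h-o[2])/d[2]
def hsv(c): return cv2.cvtColor(c['pixels'],cv2.COLOR_RGB2HSV)
```

Run:
```python
import pickle,numpy as np,cv2
from h import *
d=pickle.load(open('c0.pkl','rb'));c=d['top'];P=cloud(c);H=hsv(c)
print('desk z',np.median(P[300:330,200:260,2]))
m=cv2.inRange(H,(100,90,20),(125,255,140));m[:, :225]=0;m[:,360:]=0;m[:150]=0;m[255:]=0
q=P[m>0];print(len(q),np.percentile(q[:,2],[2,50,98]))
lid=m.copy();lid[P[...,2]<.105]=0
q=P[lid>0]
A=np.c_[q[:,:2],np.ones(len(q))]
for _ in range(4):
    s=np.linalg.lstsq(A,q[:,2],rcond=None)[0];e=abs(A@s-q[:,2]);k=e<.006;A,q=A[k],q[k]
print('plane',s,len(q),'tilt',np.degrees(np.arctan(np.hypot(s[0],s[1]))),'dir',np.degrees(np.arctan2(s[1],s[0])))
n,_=cv2.findContours(lid,cv2.RETR_EXTERNAL,cv2.CHAIN_APPROX_NONE),0
cn=max(n[0],key=cv2.contourArea);R=cv2.minAreaRect(cn);b=cv2.boxPoints(R);print(R)
# intersect with plane
K=c['K'];T=c['world_from_camera']
for u,v in b:
    dd=T[:3,:3]@np.array([(u-K[0,2])/K[0,0],-(v-K[1,2])/K[1,1],-1]);o=T[:3,3]
    t=(s[0]*o[0]+s[1]*o[1]+s[2]-o[2])/(dd[2]-s[0]*dd[0]-s[1]*dd[1]);print(np.round([u,v],1),np.round(o+t*dd,4))
mr=cv2.inRange(H,(0,150,100),(8,255,255));mr[:240]=0;mr[290:]=0;mr[:,:360]=0
print('red',[np.round(cv2.minAreaRect(max(cv2.findContours(mr,0,1)[0],key=cv2.contourArea)),1) if 0 else cv2.minAreaRect(max(cv2.findContours(mr,0,1)[0],key=cv2.contourArea))],P[mr>0].mean(0))
I=c['pixels'][150:300,230:460,::-1];cv2.imwrite('pics/crop1.png',cv2.resize(I,None,fx=3.4,fy=3.4,interpolation=cv2.INTER_CUBIC))
```

```text
desk z 0.0011955052623296991
4653 [0.1245665  0.15265143 0.17324448]
plane [-0.35343823 -0.03960113  0.37694426] 2212 tilt 19.577923352068474 dir -173.60693585982693
((292.706787109375, 198.66807556152344), (60.2364616394043, 103.24856567382812), 81.98290252685547)
[237.4 176. ] [0.7052 0.1374 0.1223]
[339.6 161.6] [ 0.7391 -0.131   0.1209]
[348.  221.3] [ 0.5756 -0.1391  0.179 ]
[245.8 235.7] [0.5444 0.1119 0.1801]
red [((400.32757568359375, 264.4310607910156), (8.727680206298828, 10.956024169921875), 21.801406860351562)] [ 0.46939536 -0.30167734  0.02123681]
```

View pics/crop1.png

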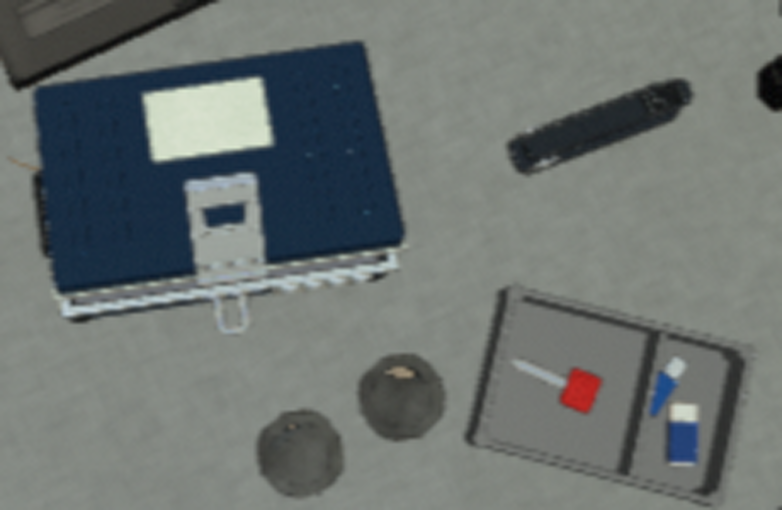

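The crop shows the hasp leaning back at crop (225,225), the staple end at (232,329), and the pin tip at (513,362) with its head at (582,391). Case yaw is about 6.8°. I'll pin that down, then move.

Add to h.py:
```python
import json
yaw=np.radians(6.8);ex=np.array([np.cos(yaw),np.sin(yaw),0]);ey=np.array([-np.sin(yaw),np.cos(yaw),0])
O=np.array([.629,-.008,0])
def w(x,y,z): return O+ex*x/1e3+ey*y/1e3+np.array([0,0,z/1e3])
def st(s): 
    open('log.txt','a').write(json.dumps([list(map(float,s['joints'])),list(map(float,s['tcp_pos'])),np.array(s['ee_rot']).tolist()])+'\n')
    print(round(s['time_s'],2),'tcp',np.round(s['tcp_pos'],4),'R',np.round(s['ee_rot'],3).tolist(),'j',np.round(s['joints'],1),'F',np.round(s['wrist_force'],1),'w',round(s['gripper_width'],3))
def to(s,p): return np.round(np.array(s['ee_rot']).T@(np.array(p)-s['tcp_pos']),4)
```

Run:
```python
import pickle
from h import *
from station import r
d=pickle.load(open('c0.pkl','rb'));c=d['top']
for u,v in((298.2,246.8),(293.8,243),(302.9,243)):print('staple',ray(c,u,v,.066))
print(w(-117,0,66), w(-15,-60,150))
C=lambda a,b,h:ray(c,230+a/3.4,150+b/3.4,h)
print('tip',C(513,362,.0125),'head',[C(*q,.0195) for q in((575,367),(602,378),(585,414),(559,402))])
print('tray corners',[C(*q,.048) for q in((505,286),(752,349),(712,505),(468,440))])
s=r.sense();st(s);print(to(s,w(-15,-60,200)))
```

```text
staple [ 0.52059976 -0.01941963  0.066     ]
staple [ 0.53098561 -0.00782069  0.066     ]
staple [ 0.53057827 -0.03225715  0.066     ]
[ 0.51282304 -0.02185326  0.066     ] [ 0.62120976 -0.06935399  0.15      ]
tip [ 0.49241287 -0.25103446  0.0125    ] head [array([ 0.48736692, -0.29978752,  0.0195    ]), array([ 0.47810213, -0.32127612,  0.0195    ]), array([ 0.44928461, -0.30603357,  0.0195    ]), array([ 0.45928693, -0.2854371 ,  0.0195    ])]
tray corners [array([ 0.55234903, -0.23976823,  0.048     ]), array([ 0.49876941, -0.43402855,  0.048     ]), array([ 0.37696478, -0.39495496,  0.048     ]), array([ 0.43063239, -0.20522366,  0.048     ])]
0.15 tcp [ 0.1689 -0.6013  0.2217] R [[-0.963, -0.27, -0.001], [-0.27, 0.963, 0.002], [0.0, 0.002, -1.0]] j [-59.5  22.1   0.4  -0.  -68.4 -14.8] F [-0.5 -0.6  0.8] w 0.999
[-0.5793  0.3898  0.0223]
```

Request:
{"api": "steer_hand", "payload": {"ticks": [[[0,-0.041,0.028,0,0,0,4],[0,-0.082,0.056,0,0,0,8],[0,-0.123,0.084,0,0,0,8.8],[0,-0.165,0.112,0,0,0,8.8],[0,-0.206,0.14,0,0,0,8.8],[0,-0.248,0.167,0,0,0,8.8],[0,-0.289,0.195,0,0,0,8.8],[0,-0.33,0.223,0,0,0,8.8]]]}}

```text
time_s: 0.95
tcp_pos: [0.4273, -0.2959, 0.2225]
ee_rot: [[-0.993, -0.12, 0.0], [-0.12, 0.993, 0.0], [-0.0, 0.0, -1.0]]
wrist_force: [0.5, -0.9, 0.1]
gripper_width: 0.354
gripper_force: 0.0
```

Request:
{"api": "steer_hand", "payload": {"ticks": [[[0,-0.037,0.034,0,0,0,0],[0,-0.074,0.068,0,0,0,0],[0,-0.11,0.101,0,0,0,0],[0,-0.147,0.135,0,0,0,0],[0,-0.184,0.169,0.005,0,0,0],[0,-0.22,0.202,0.01,0,0,0],[0,-0.22,0.202,0.02,0,0,0],[0,-0.22,0.202,0.04,0,0,0]]]}}

```text
time_s: 1.75
tcp_pos: [0.622, -0.0694, 0.1826]
ee_rot: [[-0.992, -0.122, 0.002], [-0.122, 0.992, -0.0], [-0.002, -0.0, -1.0]]
wrist_force: [0.5, -0.4, -0.2]
gripper_width: 0.003
gripper_force: 0.0
```

Request:
{"api": "steer_hand", "payload": {"ticks": [[[0,0,0,0.01,0,0,0],[0,0,0,0.02,0,0,0],[0,0,0,0.03,0,0,0],[0,0,0,0.04,0,0,0],[0,0,0,0.05,0,0,0],[0,0,0,0.055,0,0,0],[0,0,0,0.06,0,0,0],[0,0,0,0.06,0,0,0]]]}}

```text
time_s: 2.55
tcp_pos: [0.6206, -0.071, 0.1234]
ee_rot: [[-0.993, -0.12, 0.0], [-0.12, 0.993, -0.001], [-0.0, -0.001, -1.0]]
wrist_force: [-1.5, -0.1, 5.3]
gripper_width: 0.01
gripper_force: 2.5
```

Request:
{"api": "steer_hand", "payload": {"ticks": [[[0,0,0,0.002,0,0,0],[0,0,0,0.003,0,0,0],[0,0,0,0.003,0,0,0],[0,0,0,0.003,0,0,0]]]}}

```text
time_s: 2.95
tcp_pos: [0.6207, -0.071, 0.1233]
ee_rot: [[-0.993, -0.121, 0.002], [-0.121, 0.993, -0.001], [-0.001, -0.001, -1.0]]
wrist_force: [-6.8, 1.4, 16.0]
gripper_width: 0.005
gripper_force: 8.1
```

Request:
{"api": "steer_hand", "payload": {"ticks": [[[0,0,0,-0.03,0,0,0],[0,0.0,-0.03,-0.07,0,0,0],[0.4,0.0,-0.08,-0.09,0,0,0],[0.4,0.0,-0.13,-0.09,0,0,0],[0.4,0.0,-0.16,-0.09,0,0,0],[0.4,0.0,-0.16,-0.09,0,0,0]]]}}

```text
time_s: 3.55
tcp_pos: [0.64, -0.2337, 0.2087]
ee_rot: [[-0.993, -0.115, 0.001], [-0.115, 0.993, -0.0], [-0.001, -0.0, -1.0]]
wrist_force: [-0.4, 0.4, -0.1]
gripper_width: 0.285
gripper_force: 0.0
```

Run:
```python
import pickle
from h import *
from station import r
st(r.sense());c=r.capture('top');c2=r.capture('scene');pickle.dump((c,c2),open('c1.pkl','wb'))
P=cloud(c);H=hsv(c)
m=cv2.inRange(H,(100,90,20),(125,255,140));m[:, :225]=0;m[:,360:]=0;m[:150]=0;m[255:]=0
m[P[...,2]<.11]=0;m=cv2.morphologyEx(m,cv2.MORPH_CLOSE,np.ones((5,5)))
q=P[m>0];A=np.c_[q[:,:2],np.ones(len(q))]
for _ in range(4):
    s=np.linalg.lstsq(A,q[:,2],rcond=None)[0];e=abs(A@s-q[:,2]);k=e<.006;A,q=A[k],q[k]
print('plane',s)
cn=max(cv2.findContours(m,0,1)[0],key=cv2.contourArea);R=cv2.minAreaRect(cn)
b=np.array([ray(c,u,v,.123) for u,v in cv2.boxPoints(R)]);print(b,b.mean(0));e=[np.linalg.norm(b[i]-b[i-1]) for i in range(4)];print(e)
for i in range(4):print(np.degrees(np.arctan2(*(b[i]-b[i-1])[1::-1])))
I=np.vstack([cv2.resize(x,None,fx=k,fy=k,interpolation=2)[:300,:480] for x,k in((c['pixels'][160:260,230:360],3.0),)])
J=cv2.resize(c2['pixels'][150:270,220:340],(400,400),interpolation=2);I=cv2.resize(c['pixels'][155:260,235:340],(400,400),interpolation=2)
cv2.imwrite('pics/lid.png',np.hstack([I,J])[:,:,::-1])
```

```text
3.55 tcp [ 0.64   -0.2337  0.2087] R [[-0.993, -0.115, 0.001], [-0.115, 0.993, -0.0], [-0.001, -0.0, -1.0]] j [ -6.5  28.    8.1   0.  -70.  -76.9] F [-0.4  0.4 -0.1] w 0.285
plane [-0.10726073 -0.03283532  0.19490475]
[[ 0.69898886  0.13343517  0.123     ]
 [ 0.72120229 -0.04143863  0.123     ]
 [ 0.5564723  -0.06059997  0.123     ]
 [ 0.53483419  0.11127508  0.123     ]] [0.62787441 0.03566791 0.123     ]
[np.float64(0.1656436722141359), np.float64(0.17627899739837677), np.float64(0.16584066295084016), np.float64(0.1732317545411231)]
7.6881779223817786
-82.76074581420342
-173.36519075084448
97.17547078917507
```

View pics/lid.png

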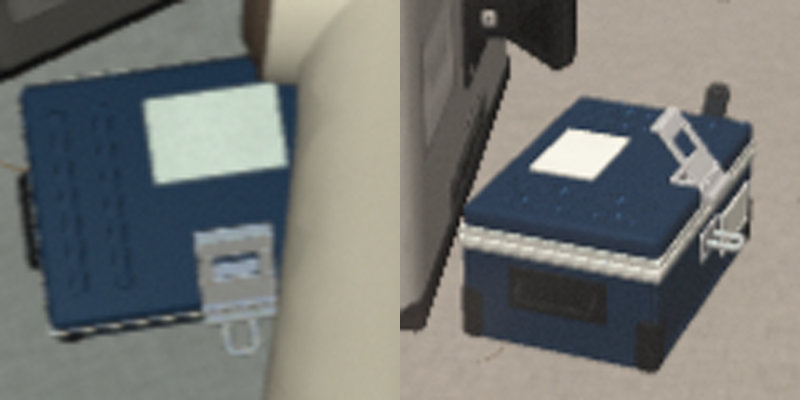

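The left half shows the lid shut, with the staple end at crop (243,352). In the right half the hasp leans back with its tip at (665,120). Next I put the half-open fingers behind the hasp and sweep forward.

```bash
sed -i 's/radians(6.8)/radians(7.2)/; s/^O=.*/O=np.array([.634,-.006,0])/' h.py
```

Request:
{"api": "steer_hand", "payload": {"ticks": [[[0.4,0,0.03,-0.035,0,0,-0.6],[0.4,-0.002,0.07,-0.04,0,0,-0.6],[0.4,-0.005,0.115,-0.04,0,0,-0.6],[0.4,-0.007,0.16,-0.04,0,0,-0.6],[0.4,-0.01,0.2,-0.04,0,0,-0.6],[0.4,-0.012,0.227,-0.04,0,0,-0.6],[0.4,-0.012,0.227,-0.02,0,0,-0.6],[0.4,-0.012,0.227,0.02,0,0,-0.6]]]}}

```text
time_s: 4.45
tcp_pos: [0.6266, 0.0005, 0.1928]
ee_rot: [[-0.991, -0.135, 0.01], [-0.135, 0.991, 0.002], [-0.01, 0.0, -1.0]]
wrist_force: [0.2, -0.4, -0.2]
gripper_width: 0.398
gripper_force: 0.0
```

Request:
{"api": "steer_hand", "payload": {"ticks": [[[0.4,0,0,0.03,0,0,0],[0.4,0,0,0.045,0,0,0],[0.4,0,0,0.045,0,0,0]]]}}

```text
time_s: 4.75
tcp_pos: [0.6224, -0.0015, 0.1417]
ee_rot: [[-0.991, -0.132, -0.006], [-0.132, 0.991, -0.001], [0.006, 0.0, -1.0]]
wrist_force: [-1.2, 0.2, -0.3]
gripper_width: 0.402
gripper_force: 0.0
```

Run:
```python
from h import *
from station import r
s=r.sense();st(s);print(to(s,w(-8,0,142)),to(s,w(-141,0,142)))
```

```text
4.75 tcp [ 0.6224 -0.0015  0.1417] R [[-0.991, -0.132, -0.006], [-0.132, 0.991, -0.001], [0.006, 0.0, -1.0]] j [ 14.7  25.6  -6.   -0.1 -58.6 -97.1] F [-1.2  0.2 -0.3] w 0.402
[-0.0029 -0.0059 -0.0003] [ 0.1301 -0.005   0.0004]
```

Request:
{"api": "steer_hand", "payload": {"ticks": [[[0.4,0.02,-0.006,0,0,0,0.3],[0.4,0.04,-0.006,0,0,0,0.3],[0.4,0.06,-0.006,0,0,0,0.3],[0.4,0.08,-0.006,0,0,0,0.3],[0.4,0.1,-0.006,0,0,0,0.3],[0.4,0.12,-0.006,0,0,0,0.3],[0.4,0.132,-0.006,0,0,0,0.3],[0.4,0.132,-0.006,0,0,0,0.3]]]}}

```text
time_s: 5.55
tcp_pos: [0.4938, -0.0256, 0.1458]
ee_rot: [[-0.992, -0.126, 0.002], [-0.126, 0.992, 0.001], [-0.002, 0.0, -1.0]]
wrist_force: [0.8, 0.1, -0.1]
gripper_width: 0.398
gripper_force: 0.0
```

Run:
```python
from h import *
from station import r
s=r.sense();st(s);print(to(s,w(-141,0,68)),to(s,w(-102,0,68)))
c=r.capture('wrist');c2=r.capture('scene')
J=cv2.resize(c2['pixels'][150:270,230:350],(400,400),interpolation=2);I=cv2.resize(c['pixels'],(533,400))
cv2.imwrite('pics/hasp.png',np.hstack([I[:,70:470],J])[:,:,::-1])
```

```text
5.55 tcp [ 0.4938 -0.0256  0.1458] R [[-0.992, -0.126, 0.002], [-0.126, 0.992, 0.001], [-0.002, 0.0, -1.0]] j [ 15.9  13.6 -24.   -0.  -52.3 -98.6] F [ 0.8  0.1 -0.1] w 0.398
[-0.0004  0.0019  0.0778] [-0.0394  0.0019  0.0779]
```

View pics/hasp.png

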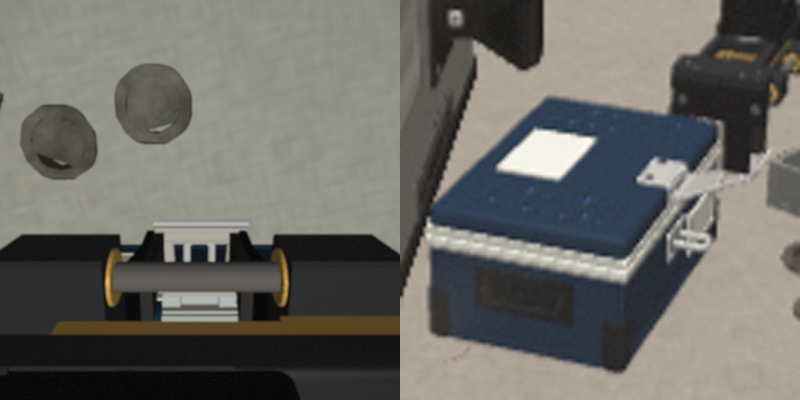

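Hasp now points forward and slightly up (right half, about (735,170)), with the fingers straddling it evenly in the left half. Next: down, then push it home.

Request:
{"api": "steer_hand", "payload": {"ticks": [[[0.4,0,0.002,0.02,0,0,0],[0.4,0,0.002,0.04,0,0,0],[0.4,0,0.002,0.06,0,0,0],[0.4,0,0.002,0.077,0,0,0],[0.4,-0.01,0.002,0.077,0,0,0],[0.4,-0.02,0.002,0.077,0,0,0],[0.4,-0.03,0.002,0.077,0,0,0],[0.4,-0.033,0.002,0.077,0,0,0]]]}}

```text
time_s: 6.45
tcp_pos: [0.5291, -0.0196, 0.0682]
ee_rot: [[-0.992, -0.125, 0.002], [-0.125, 0.992, 0.0], [-0.002, 0.0, -1.0]]
wrist_force: [-1.1, -0.5, -0.3]
gripper_width: 0.402
gripper_force: 0.5
```

Request:
{"api": "steer_hand", "payload": {"ticks": [[[0.4,-0.002,0,0,0,0,0],[0.4,-0.004,0,0,0,0,0],[0.4,-0.006,0,0,0,0,0],[0.4,-0.006,0,0,0,0,0]]]}}

```text
time_s: 6.85
tcp_pos: [0.5311, -0.0195, 0.0676]
ee_rot: [[-0.992, -0.125, -0.003], [-0.125, 0.992, -0.001], [0.004, -0.0, -1.0]]
wrist_force: [-5.6, -0.2, 3.0]
gripper_width: 0.401
gripper_force: 2.4
```

Request:
{"api": "steer_hand", "payload": {"ticks": [[[0.4,-0.003,0,0,0,0,0],[0.4,-0.004,0,0,0,0,0],[0.4,-0.004,0,0,0,0,0]]]}}

```text
time_s: 7.15
tcp_pos: [0.531, -0.0197, 0.0672]
ee_rot: [[-0.992, -0.124, -0.012], [-0.124, 0.992, -0.002], [0.012, -0.0, -1.0]]
wrist_force: [-12.6, 0.5, 8.9]
gripper_width: 0.405
gripper_force: 6.3
```

Request:
{"api": "steer_hand", "payload": {"ticks": [[[0.4,0.02,0,0,0,0,0],[0.4,0.05,0,-0.01,0,0,0],[0.5,0.06,-0.03,-0.05,0,0,0],[0.5,0.06,-0.07,-0.09,0,0,0],[0.5,0.06,-0.12,-0.09,0,0,0],[0.5,0.06,-0.165,-0.09,0,0,0],[0.5,0.06,-0.2,-0.09,0,0,0],[0.5,0.06,-0.2,-0.09,0,0,0]]]}}

```text
time_s: 7.95
tcp_pos: [0.5032, -0.2284, 0.1579]
ee_rot: [[-0.993, -0.12, 0.003], [-0.12, 0.993, -0.001], [-0.002, -0.001, -1.0]]
wrist_force: [-0.4, 0.2, -1.4]
gripper_width: 0.496
gripper_force: 0.0
```

Run:
```python
from h import *
from station import r
import pickle
s=r.sense();st(s)
c=r.capture('top');c2=r.capture('scene');c3=r.capture('wrist');pickle.dump((c,c2,c3),open('c2.pkl','wb'))
I=cv2.resize(c['pixels'][195:265,250:350],(400,280),interpolation=2);J=cv2.resize(c2['pixels'][190:260,290:390],(400,280),interpolation=2)
W=cv2.resize(c3['pixels'],(400,300))
cv2.imwrite('pics/hasp2.png',np.vstack([np.hstack([I,J]),np.hstack([W,W*0])])[:,:,::-1])
```

```text
7.95 tcp [ 0.5032 -0.2284  0.1579] R [[-0.993, -0.12, 0.003], [-0.12, 0.993, -0.001], [-0.002, -0.001, -1.0]] j [ -7.6  18.2 -15.3   0.1 -56.3 -75.5] F [-0.4  0.2 -1.4] w 0.496
```

View pics/hasp2.png

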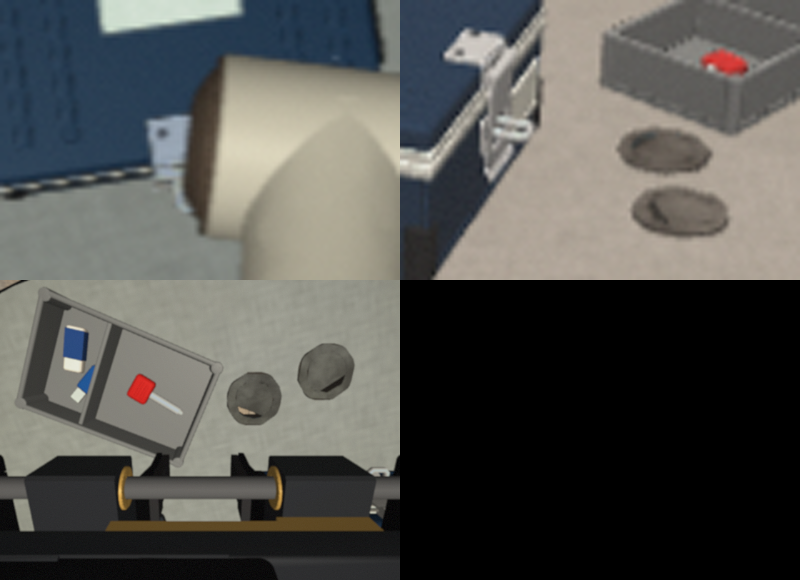

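The scene crop shows the hasp flat on the front at (492,120) with the staple loop coming through. The pin in the wrist view is at (160,395). The pin must go in with the gripper nearly horizontal, so I first test how the wrist rolls while clear of everything.

Request:
{"api": "steer_hand", "payload": {"ticks": [[[0.5,0,0,-0.05,0,0,0],[0.5,0,0,-0.1,0,0,0],[0.5,0,0,-0.14,0,0,0],[0.5,0,0,-0.14,8,0,0],[0.5,0,0,-0.14,16,0,0],[0.5,0,0,-0.14,24,0,0],[0.5,0,0,-0.14,30,0,0],[0.5,0,0,-0.14,30,0,0]]]}}

```text
time_s: 8.9
tcp_pos: [0.5005, -0.2222, 0.2956]
ee_rot: [[-0.991, -0.116, 0.061], [-0.131, 0.858, -0.497], [0.005, -0.501, -0.866]]
wrist_force: [-0.6, -0.2, 0.2]
gripper_width: 0.502
gripper_force: 0.0
```

```bash
python3 -c "
from h import *
from station import r
st(r.sense())"
```

```text
8.9 tcp [ 0.5005 -0.2222  0.2956] R [[-0.991, -0.116, 0.061], [-0.131, 0.858, -0.497], [0.005, -0.501, -0.866]] j [   7.4    6.9  -27.1   34.9  -61.2 -108.4] F [-0.6 -0.2  0.2] w 0.502
```

Request:
{"api": "steer_hand", "payload": {"ticks": [[[0.5,0,0,0,0,8,0],[0.5,0,0,0,0,16,0],[0.5,0,0,0,0,20,0],[0.5,0,0,0,0,20,0]]]}}

```text
time_s: 9.3
tcp_pos: [0.5045, -0.2236, 0.2962]
ee_rot: [[-0.953, -0.109, -0.281], [0.051, 0.861, -0.507], [0.297, -0.498, -0.815]]
wrist_force: [-1.0, 0.0, -0.8]
gripper_width: 0.498
gripper_force: 0.0
```

Run:
```python
from h import *
from station import r
st(r.sense())
D=[json.loads(l) for l in open('log.txt')]
from scipy.optimize import least_squares
from scipy.spatial.transform import Rotation as Ro
def fk(j,p):
    a,h,L2,e,L3,d0,d1,Lt=p[:8]
    R1=Ro.from_euler('z',j[0],degrees=True)
    R2=R1*Ro.from_euler('y',j[1],degrees=True)
    R3=R2*Ro.from_euler('y',-j[2],degrees=True)
    R4=R3*Ro.from_euler('x',p[8]*j[3],degrees=True)
    R5=R4*Ro.from_euler('y',-j[4],degrees=True)
    t=np.array([0,0,h])+R1.apply([a,d0,0])+R2.apply([0,0,L2])+R3.apply([L3,0,e])+R4.apply([0,d1,0])+R5.apply([Lt,0,0])
    return t,R5
def res(p,sg): 
    o=[]
    for j,t,R in D:
        q=np.r_[p,sg];T,R5=fk(j,q);o+=list(T-t)+list(.3*(R5.apply([1,0,0])-np.array(R)[:,2]))
    return np.array(o+list(.0003*(p-p0)))
p0=np.array([0,.2,.42,0,.43,0,-.15,.3])
for sg in(1,-1):
    s=least_squares(res,p0,args=(sg,));print(sg,np.round(s.x,3),np.sqrt(2*s.cost/len(s.fun)),abs(s.fun).max())
```

```text
9.3 tcp [ 0.5045 -0.2236  0.2962] R [[-0.953, -0.109, -0.281], [0.051, 0.861, -0.507], [0.297, -0.498, -0.815]] j [   7.1   18.2  -12.6   28.1  -82.9 -104.8] F [-1.   0.  -0.8] w 0.498
1 [-0.047 -0.283  0.65   0.009  0.411 -0.417  0.239 -0.05 ] 0.06200698842137345 0.29801248228415744
-1 [ 0.     0.161  0.565 -0.     0.422 -0.    -0.16   0.306] 6.399685622967864e-06 4.346987927112376e-05
```

Create kin.py:
```python
from h import *
from scipy.optimize import least_squares
from scipy.spatial.transform import Rotation as Ro
lo=np.array([-179.83,-69.29,-61.27,-181.25,-171.15,-177.46])+1;hi=np.array([179.83,118.12,80.66,117.63,-9.14,177.46])-1
E=lambda a,q:Ro.from_euler(a,q,degrees=True)
D=[json.loads(l) for l in open('log.txt')]
def fk0(j):
    R1=E('z',j[0]);R2=R1*E('y',j[1]);R3=R2*E('y',-j[2]);R4=R3*E('x',-j[3]);R5=R4*E('y',-j[4])
    return np.array([0,0,.161])+R2.apply([0,0,.565])+R3.apply([.422,0,0])+R4.apply([0,-.16,0])+R5.apply([.306,0,0]),R5
def c6(sg):
    return [(E('x',-sg*j[5])*fk0(j)[1].inv()*Ro.from_matrix(R)) for j,t,R in D]
def spread(sg): C=c6(sg);return max((C[0].inv()*x).magnitude() for x in C)
SG=min((1,-1),key=spread);C6=c6(SG)[0]
def fk(j):
    t,R5=fk0(j);return t,R5*E('x',SG*j[5])*C6
def ik(t,R,seeds):
    best=[]
    Rm=Ro.from_matrix(R)
    for s in seeds:
        f=lambda j:np.r_[(lambda T,Q:np.r_[(T-t)*10,(Rm.inv()*Q).as_rotvec()])(*fk(j))]
        o=least_squares(f,np.clip(s,lo+.5,hi-.5),bounds=(lo,hi),x_scale=50)
        if o.cost<1e-6 and not any(np.abs(o.x-b).max()<3 for b in best):best.append(o.x)
    return best
def ins(th,s,t):
    z=ex*np.cos(th)-np.array([0,0,np.sin(th)]);y=ey*s;return np.c_[np.cross(y,z),y,z]
```

Run:
```python
from kin import *
print(SG,spread(SG))
rng=np.random.default_rng(0);seeds=rng.uniform(lo,hi,(40,6))
for th in(0,20,30):
  for s in(1,-1):
    for b in ik(w(-102,0,95),ins(np.radians(th),s,0),seeds):print('ins',th,s,np.round(b,0))
a=np.radians(65)
for th in(20,):
  for s in(1,-1):
    pa=np.array([np.cos(a),np.sin(a),0]);t=np.radians(th)
    z=np.array([0,0,-np.cos(t)])+pa*np.sin(t); x=s*(pa*np.cos(t)+np.array([0,0,np.sin(t)]));R=np.c_[x,np.cross(z,x),z]
    for b in ik(np.array([.468,-.303,.0115]),R,seeds):print('grasp',th,s,np.round(b,0))
```

```text
-1 6.568167990716596e-16
ins 0 1 [ -40.   62.  -53. -130. -106.  108.]
ins 0 -1 [ -40.   62.  -53. -130. -106.  -72.]
ins 20 1 [ -38.   34.  -52. -134.  -68.   87.]
ins 20 -1 [ -38.   34.  -52. -134.  -68.  -93.]
ins 30 1 [ -32.   22.  -45. -128.  -44.   69.]
ins 30 -1 [ -32.   22.  -45. -128.  -44. -111.]
grasp 20 1 [ -29.   32.  -11.  -26.  -51. -159.]
grasp 20 -1 [-29.  32. -11. -26. -51.  21.]
```

Run:
```python
from kin import *
import pickle
from station import r
c,c2,c3=pickle.load(open('c2.pkl','rb'))
P0=None
for n,cc,roi in(('wrist',c3,(100,270,120,330)),('top',c,(240,290,370,420)),('scene',c2,(180,230,340,410))):
    H=hsv(cc);m=cv2.inRange(H,(0,120,70),(8,255,255))|cv2.inRange(H,(172,120,70),(180,255,255));k=np.zeros_like(m);k[roi[0]:roi[1],roi[2]:roi[3]]=255;m&=k
    cn=max(cv2.findContours(m,0,1)[0],key=cv2.contourArea);R=cv2.minAreaRect(cn);print(n,R,cv2.contourArea(cn))
    print(' center',ray(cc,*R[0],.0175))
    if n=='wrist':
        b=[ray(cc,*q,.0195) for q in cv2.boxPoints(R)];print(np.round(b,4))
        g=H[...,2].copy();mm=cv2.inRange(H,(0,0,150),(180,60,255))&k;mm[:, :int(R[0][0])]=0
        L=[x for x in cv2.findContours(mm,0,1)[0] if cv2.contourArea(x)>20]
        for x in L:
            q=cv2.minAreaRect(x);print(' bright',q,cv2.contourArea(x))
            bb=cv2.boxPoints(q);print(np.round([ray(cc,*z,.0125) for z in bb],4))
cv2.imwrite('pics/pin.png',cv2.resize(c3['pixels'][120:260,130:310],None,fx=4,fy=4,interpolation=2)[:,:,::-1])
```

```text
wrist ((197.3008270263672, 152.25311279296875), (30.107725143432617, 35.75577163696289), 30.068584442138672) 990.0
 center [ 0.47011319 -0.302388    0.0175    ]
[[ 0.4791 -0.3207  0.0195]
 [ 0.4507 -0.3066  0.0195]
 [ 0.4607 -0.2834  0.0195]
 [ 0.4897 -0.2971  0.0195]]
 bright ((205.0, 256.5), (25.0, 16.0), 90.0) 243.0
[[ 0.558  -0.2986  0.0125]
 [ 0.5562 -0.2834  0.0125]
 [ 0.5822 -0.2815  0.0125]
 [ 0.5841 -0.2971  0.0125]]
 bright ((232.73532104492188, 173.44117736816406), (52.13557052612305, 9.260923385620117), 30.963754653930664) 418.5
[[ 0.4801 -0.2933  0.0125]
 [ 0.4724 -0.2896  0.0125]
 [ 0.4918 -0.2473  0.0125]
 [ 0.4997 -0.2508  0.0125]]
 bright ((284.0, 184.5), (169.0, 90.0), 90.0) 6890.5
[[ 0.4219 -0.2706  0.0125]
 [ 0.4125 -0.1939  0.0125]
 [ 0.5683 -0.1687  0.0125]
 [ 0.5791 -0.2562  0.0125]]
top ((399.0, 268.0), (4.0, 8.0), 90.0) 25.0
 center [ 0.4597242  -0.29861446  0.0175    ]
scene ((371.2000427246094, 205.1000213623047), (10.28591251373291, 4.4721360206604), 26.56505012512207) 29.0
 center [ 0.46872283 -0.2990202   0.0175    ]
```

View pics/pin.png

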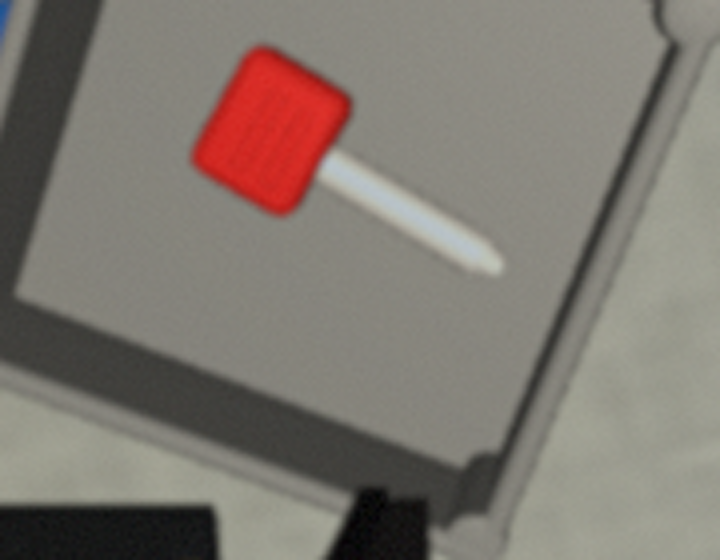

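Pin in this crop: the head is centred near (272,130) and the shank runs to its tip at (500,265). That puts the head centre at (0.470,-0.302) m with the axis at 65°.

Add to kin.py:
```python
def grasp(th,s,az=65.):
    a,t=np.radians([az,th]);pa=np.array([np.cos(a),np.sin(a),0])
    z=np.array([0,0,-np.cos(t)])+pa*np.sin(t);x=s*(pa*np.cos(t)+np.array([0,0,np.sin(t)]));return np.c_[x,np.cross(z,x),z]
def rel(T0,R0,T,R):
    R0=Ro.from_matrix(R0);return np.round(R0.inv().apply(T-T0),4),np.round((R0.inv()*Ro.from_matrix(R)).as_rotvec(degrees=True),1)
```

Run:
```python
from kin import *
from station import r
s=r.sense();T0,R0=np.array(s['tcp_pos']),np.array(s['ee_rot'])
Rg=grasp(20,-1);g=np.array([.470,-.302,.0115]);pre=g-.12*Rg[:,2]
print(pre,rel(T0,R0,pre,Rg),s['joints'],ik(pre,Rg,[[-29,32,-11,-26,-51,21]]))
```

```text
[ 0.45265472 -0.33919706  0.12426311] (array([-0.0075, -0.0083,  0.2133]), array([-28.2, -50.8, -58.4])) [   7.11836482   18.23097047  -12.56535628   28.14598385  -82.89281454
 -104.78148342] [array([-32.33179699,  25.13723642,  -4.47391461, -22.02548643,
       -64.76284522,  17.58301528])]
```

Request:
{"api": "steer_hand", "payload": {"ticks": [[[0.6,0,0,0,-2.56,-4.62,-5.3],[0.6,0,0,0,-5.1,-9.2,-10.6],[0.6,0,0,0.01,-7.7,-13.9,-15.9],[0.6,0,0,0.02,-10.2,-18.5,-21.2],[0.6,0,0,0.04,-12.8,-23.1,-26.5],[0.6,0,0,0.05,-15.4,-27.7,-31.8],[0.6,0,0,0.06,-17.9,-32.3,-37.1],[0.6,0,0,0.06,-20.5,-37,-42.5]]]}}

```text
time_s: 10.1
tcp_pos: [0.4844, -0.2544, 0.2493]
ee_rot: [[-0.658, -0.742, 0.132], [-0.744, 0.667, 0.043], [-0.119, -0.07, -0.99]]
wrist_force: [0.2, -0.2, -0.5]
gripper_width: 0.598
gripper_force: 0.0
```

Run:
```python
from kin import *
from station import r
s=r.sense();st(s);T0,R0=np.array(s['tcp_pos']),np.array(s['ee_rot'])
Rg=grasp(20,-1);g=np.array([.470,-.302,.0115]);pre=g-.12*Rg[:,2]
print(rel(T0,R0,pre,Rg))
```

```text
10.1 tcp [ 0.4844 -0.2544  0.2493] R [[-0.658, -0.742, 0.132], [-0.744, 0.667, 0.043], [-0.119, -0.07, -0.99]] j [-13.2  10.6 -10.4  -4.6 -62.3 -26.7] F [ 0.2 -0.2 -0.5] w 0.598
(array([ 0.0989, -0.0243,  0.116 ]), array([ -7.8, -13.6, -15.6]))
```

Request:
{"api": "steer_hand", "payload": {"ticks": [[[0.6,0.02,-0.005,0.02,-2.6,-4.5,-5.2],[0.6,0.04,-0.01,0.04,-5.2,-9,-10.4],[0.6,0.06,-0.015,0.06,-7.8,-13.6,-15.6],[0.6,0.08,-0.02,0.08,-7.8,-13.6,-15.6],[0.6,0.099,-0.024,0.1,-7.8,-13.6,-15.6],[0.6,0.099,-0.024,0.116,-7.8,-13.6,-15.6],[0.6,0.099,-0.024,0.116,-7.8,-13.6,-15.6]]]}}

```text
time_s: 10.8
tcp_pos: [0.4514, -0.3395, 0.1227]
ee_rot: [[-0.405, -0.903, 0.141], [-0.85, 0.429, 0.307], [-0.338, 0.004, -0.941]]
wrist_force: [-0.3, 0.3, -0.9]
gripper_width: 0.598
gripper_force: 0.0
```

Run:
```python
from kin import *
from station import r
s=r.sense();st(s);T0,R0=np.array(s['tcp_pos']),np.array(s['ee_rot'])
Rg=grasp(20,-1);g=np.array([.470,-.302,.0115])
print(rel(T0,R0,g,Rg))
c=r.capture('wrist');H=hsv(c);m=cv2.inRange(H,(0,120,70),(8,255,255))|cv2.inRange(H,(172,120,70),(180,255,255))
cn=max(cv2.findContours(m,0,1)[0],key=cv2.contourArea);q=cv2.minAreaRect(cn);print(q,[ray(c,*q[0],h) for h in(.0155,.0195)])
print(np.round([ray(c,*z,.0195) for z in cv2.boxPoints(q)],4))
```

```text
10.8 tcp [ 0.4514 -0.3395  0.1227] R [[-0.405, -0.903, 0.141], [-0.85, 0.429, 0.307], [-0.338, 0.004, -0.941]] j [-32.3  25.1  -4.6 -21.8 -64.6  17.1] F [-0.3  0.3 -0.9] w 0.598
(array([-0.0018, -0.0012,  0.1188]), array([ 0.1, -0.2, -0.4]))
((277.5, 207.5), (29.0, 37.0), 90.0) [array([ 0.47056594, -0.30375517,  0.0155    ]), array([ 0.46937168, -0.30622655,  0.0195    ])]
[[ 0.4766 -0.3253  0.0195]
 [ 0.4499 -0.3125  0.0195]
 [ 0.4617 -0.286   0.0195]
 [ 0.49   -0.2995  0.0195]]
```

Request:
{"api": "steer_hand", "payload": {"ticks": [[[0.6,-0.002,-0.001,0.03,0,0,0],[0.6,-0.002,-0.001,0.06,0,0,0],[0.6,-0.002,-0.001,0.085,0,0,0],[0.6,-0.002,-0.001,0.1,0,0,0],[0.6,-0.002,-0.001,0.11,0,0,0],[0.6,-0.002,-0.001,0.116,0,0,0],[0.6,-0.002,-0.001,0.119,0,0,0],[0.6,-0.002,-0.001,0.119,0,0,0]]]}}

```text
time_s: 11.65
tcp_pos: [0.4714, -0.3029, 0.0132]
ee_rot: [[-0.403, -0.904, 0.143], [-0.851, 0.427, 0.304], [-0.336, 0.001, -0.942]]
wrist_force: [-0.2, 0.5, -0.8]
gripper_width: 0.6
gripper_force: 0.0
```

Request:
{"api": "steer_hand", "payload": {"ticks": [[[0,0,0,0,0,0,0],[0,0,0,0,0,0,0],[0,0,0,0,0,0,0],[0,0,0,0,0,0,0],[0,0,0,0,0,0,0],[0,0,0,0,0,0,0]]]}}

```text
time_s: 12.25
tcp_pos: [0.4712, -0.3029, 0.0131]
ee_rot: [[-0.403, -0.904, 0.142], [-0.851, 0.427, 0.305], [-0.336, 0.001, -0.942]]
wrist_force: [-2.4, -0.1, 2.7]
gripper_width: 0.366
gripper_force: 30.0
```

Request:
{"api": "steer_hand", "payload": {"ticks": [[[0,-0.007,0,-0.019,0,0,0],[0,-0.017,0,-0.047,0,0,0],[0,-0.03,0,-0.085,0,0,0],[0,-0.047,0,-0.132,0,0,0],[0,-0.06,0,-0.17,0,0,0],[0,-0.07,0,-0.198,0,0,0],[0,-0.07,0,-0.198,0,0,0]]]}}

```text
time_s: 12.95
tcp_pos: [0.473, -0.3049, 0.2281]
ee_rot: [[-0.4, -0.904, 0.15], [-0.853, 0.427, 0.299], [-0.335, -0.009, -0.942]]
wrist_force: [0.4, -0.3, -0.5]
gripper_width: 0.36
gripper_force: 30.0
```

Run:
```python
from kin import *
from station import r
s=r.sense();st(s);T0,R0=np.array(s['tcp_pos']),np.array(s['ee_rot']);j0=np.array(s['joints'])
Ri=ins(np.radians(20),-1,0)
for tg in (w(-102,0,81+70),w(-140,0,81+90)):
    b=ik(tg,Ri,[[-38,34,-52,-134,-68,-93],[-38,20,-50,-134,-60,-93]]);print(np.round(b,1))
j1=b[0]
for k in range(0,25,2):
    j=j0+(j1-j0)*k/24;T,R=fk(j);R=R.as_matrix();print(k,np.round(T,3),*rel(T0,R0,T,R),'wr',np.round(T-.306*R[:,2],2))
```

```text
12.95 tcp [ 0.473  -0.3049  0.2281] R [[-0.4, -0.904, 0.15], [-0.853, 0.427, 0.299], [-0.335, -0.009, -0.942]] j [-28.   18.3   0.8 -20.4 -74.    8.8] F [ 0.4 -0.3 -0.5] w 0.36
[[ -35.6   19.5  -48.2 -128.5  -54.7 -108.5]]
[[ -38.6   12.7  -49.5 -121.9  -52.5 -115. ]]
0 [ 0.473 -0.305  0.229] [ 0.0001 -0.0002 -0.0009] [ 0. -0. -0.] wr [ 0.43 -0.4   0.52]
2 [ 0.467 -0.257  0.202] [-0.0297  0.0256  0.0377] [-0.8 -7.8 15.1] wr [ 0.4  -0.38  0.47]
4 [ 0.464 -0.211  0.183] [-0.0617  0.0492  0.0692] [ -2.6 -15.2  30.7] wr [ 0.38 -0.36  0.43]
6 [ 0.462 -0.166  0.171] [-0.0946  0.0696  0.094 ] [ -5.5 -22.4  46.7] wr [ 0.36 -0.34  0.4 ]
8 [ 0.463 -0.126  0.164] [-0.127   0.0861  0.1125] [ -9.5 -29.1  63.1] wr [ 0.33 -0.31  0.37]
10 [ 0.466 -0.091  0.162] [-0.1574  0.0984  0.1255] [-14.4 -35.6  79.7] wr [ 0.31 -0.28  0.34]
12 [ 0.471 -0.062  0.163] [-0.1846  0.1064  0.1339] [-20.4 -41.8  96.4] wr [ 0.29 -0.25  0.32]
14 [ 0.477 -0.039  0.166] [-0.2073  0.1104  0.1386] [-27.5 -47.8 113.1] wr [ 0.27 -0.22  0.3 ]
16 [ 0.483 -0.024  0.17 ] [-0.2246  0.1111  0.1406] [-35.9 -53.7 129.5] wr [ 0.25 -0.18  0.29]
18 [ 0.49  -0.015  0.173] [-0.2358  0.1093  0.1411] [-45.6 -59.5 145.5] wr [ 0.24 -0.15  0.28]
20 [ 0.494 -0.012  0.175] [-0.2404  0.1061  0.1408] [  55.5   63.6 -156. ] wr [ 0.23 -0.12  0.28]
22 [ 0.496 -0.016  0.174] [-0.2384  0.1028  0.1407] [  55.6   56.5 -137.2] wr [ 0.22 -0.09  0.27]
24 [ 0.495 -0.024  0.171] [-0.2298  0.1006  0.1413] [  55.3   50.  -118.1] wr [ 0.21 -0.06  0.28]
```

Request:
{"api": "steer_hand", "payload": {"ticks": [[[0,-0.018,0.012,0.01,-0.4,-3.9,7.5],[0,-0.035,0.025,0.02,-0.8,-7.8,15.1],[0,-0.057,0.037,0.021,-1.7,-11.5,22.9],[0,-0.079,0.049,0.022,-2.6,-15.2,30.7],[0,-0.095,0.06,0.035,-4,-18.8,38.7],[0,-0.112,0.07,0.047,-5.5,-22.4,46.7],[0,-0.13,0.078,0.056,-7.5,-25.8,54.5],[0,-0.144,0.086,0.066,-9.5,-29.1,61]]]}}

```text
time_s: 13.75
tcp_pos: [0.4606, -0.1228, 0.2087]
ee_rot: [[-0.894, -0.167, 0.416], [0.147, 0.768, 0.624], [-0.424, 0.619, -0.661]]
wrist_force: [0.1, -0.2, -1.1]
gripper_width: 0.364
gripper_force: 30.0
```

Create plan.py:
```python
from kin import *
from station import r
s=r.sense();st(s);T0,R0=np.array(s['tcp_pos']),np.array(s['ee_rot']);j0=np.array(s['joints'])
b=ik(w(-140,0,81+110),ins(np.radians(20),-1,0),[[-38,13,-50,-122,-52,-115]]);j1=b[0];print(np.round(j1,1))
T1,R1=fk(j0);n=int(np.ceil(sum((fk(j0+(j1-j0)*k/50)[1].inv()*fk(j0+(j1-j0)*(k+1)/50)[1]).magnitude() for k in range(50))/np.radians(8)))
for k in range(1,n+1):
    if k>8: print(n);break
    T,R=fk(j0+(j1-j0)*k/n);print(np.round(T,3),*rel(T0,R0,T,R.as_matrix()))
```

```bash
python3 plan.py
```

```text
13.75 tcp [ 0.4606 -0.1228  0.2087] R [[-0.894, -0.167, 0.416], [0.147, 0.768, 0.624], [-0.424, 0.619, -0.661]] j [-31.   12.8 -13.5 -52.4 -71.1 -36.9] F [ 0.1 -0.2 -1.1] w 0.364
[ -36.5    7.6  -47.1 -118.8  -47.8 -122.6]
[ 0.463 -0.109  0.207] [0.0003 0.0091 0.0105] [-1.4 -2.5  6.7]
[ 0.466 -0.096  0.206] [0.0002 0.0178 0.0209] [-2.8 -4.9 13.4]
[ 0.469 -0.084  0.205] [-0.0003  0.0261  0.0304] [-4.4 -7.3 20.2]
[ 0.472 -0.073  0.204] [-0.0012  0.0339  0.039 ] [-6.1 -9.5 27.1]
[ 0.475 -0.062  0.204] [-0.0024  0.0411  0.0469] [ -7.8 -11.7  34.1]
[ 0.479 -0.053  0.204] [-0.0039  0.0477  0.0539] [ -9.7 -13.8  41.1]
[ 0.482 -0.045  0.204] [-0.0056  0.0536  0.0601] [-11.7 -15.8  48.1]
[ 0.485 -0.038  0.205] [-0.0074  0.0587  0.0656] [-13.7 -17.8  55.2]
20
```

Request:
{"api": "steer_hand", "payload": {"ticks": [[[0,0,0.009,0.01,-1.4,-2.5,6.7],[0,0,0.018,0.021,-2.8,-4.9,13.4],[0,0,0.026,0.03,-4.4,-7.3,20.2],[0,-0.001,0.034,0.039,-6.1,-9.5,27.1],[0,-0.002,0.041,0.047,-7.8,-11.7,34.1],[0,-0.004,0.048,0.054,-9.7,-13.8,41.1],[0,-0.006,0.054,0.06,-11.7,-15.8,48.1],[0,-0.007,0.059,0.066,-13.7,-17.8,55.2]]]}}

```text
time_s: 14.55
tcp_pos: [0.484, -0.0381, 0.2039]
ee_rot: [[-0.551, 0.454, 0.7], [0.813, 0.101, 0.574], [0.19, 0.886, -0.424]]
wrist_force: [0.1, -0.4, -0.6]
gripper_width: 0.361
gripper_force: 30.0
```

```bash
python3 plan.py
```

```text
14.55 tcp [ 0.484  -0.0381  0.2039] R [[-0.551, 0.454, 0.7], [0.813, 0.101, 0.574], [0.19, 0.886, -0.424]] j [-33.3  10.7 -27.  -78.8 -61.8 -71.1] F [ 0.1 -0.4 -0.6] w 0.361
[ -36.5    7.6  -47.1 -118.8  -47.8 -122.6]
[ 0.487 -0.032  0.205] [0.0034 0.0025 0.0049] [-1.9 -1.8  7.2]
[ 0.49  -0.027  0.205] [0.0061 0.0046 0.0097] [-3.9 -3.5 14.5]
[ 0.492 -0.023  0.205] [0.008  0.0063 0.0138] [-6.  -5.1 21.8]
[ 0.494 -0.02   0.205] [0.0093 0.0076 0.0172] [-8.2 -6.6 29.2]
[ 0.496 -0.018  0.205] [0.01   0.0084 0.02  ] [-10.4  -8.1  36.5]
[ 0.498 -0.016  0.204] [0.0102 0.0086 0.022 ] [-12.7  -9.5  43.9]
[ 0.499 -0.016  0.203] [0.0098 0.0082 0.0235] [-15.1 -10.8  51.3]
[ 0.499 -0.016  0.202] [0.009  0.0071 0.0243] [-17.7 -12.   58.8]
12
```

Request:
{"api": "steer_hand", "payload": {"ticks": [[[0,0.003,0.002,0.005,-1.9,-1.8,7.2],[0,0.006,0.005,0.01,-3.9,-3.5,14.5],[0,0.008,0.006,0.014,-6,-5.1,21.8],[0,0.009,0.008,0.017,-8.2,-6.6,29.2],[0,0.01,0.008,0.02,-10.4,-8.1,36.5],[0,0.01,0.009,0.022,-12.7,-9.5,43.9],[0,0.01,0.008,0.024,-15.1,-10.8,51.3],[0,0.009,0.007,0.024,-17.7,-12,58.8]]]}}

```text
time_s: 15.35
tcp_pos: [0.4987, -0.0164, 0.2013]
ee_rot: [[0.133, 0.418, 0.899], [0.511, -0.806, 0.299], [0.849, 0.42, -0.321]]
wrist_force: [-0.4, 0.0, -0.4]
gripper_width: 0.362
gripper_force: 30.0
```

```bash
python3 plan.py
```

```text
15.35 tcp [ 0.4987 -0.0164  0.2013] R [[0.133, 0.418, 0.899], [0.511, -0.806, 0.299], [0.849, 0.42, -0.321]] j [ -35.6    8.6  -40.5 -105.3  -52.6 -105.6] F [-0.4  0.  -0.4] w 0.362
[ -36.5    7.6  -47.1 -118.8  -47.8 -122.6]
[ 0.499 -0.017  0.2  ] [-0.0018  0.0001  0.0001] [-2.4 -1.1  7.5]
[ 0.498 -0.019  0.197] [-0.0047  0.0001 -0.    ] [-4.9 -2.1 15. ]
[ 0.497 -0.021  0.194] [-0.0084  0.0001 -0.0007] [-7.5 -2.9 22.4]
[ 0.495 -0.024  0.191] [-0.0129 -0.0001 -0.002 ] [-10.1  -3.7  29.9]
```

Request:
{"api": "steer_hand", "payload": {"ticks": [[[0,-0.002,0,0,-2.4,-1.1,7.5],[0,-0.005,0,0,-4.9,-2.1,15],[0,-0.008,0,-0.001,-7.5,-2.9,22.4],[0,-0.013,0,-0.002,-10.1,-3.7,29.9],[0,-0.013,0,-0.002,-10.1,-3.7,29.9],[0,-0.013,0,-0.002,-10.1,-3.7,29.9]]]}}

```text
time_s: 15.95
tcp_pos: [0.4956, -0.0238, 0.1917]
ee_rot: [[0.336, 0.131, 0.933], [0.052, -0.991, 0.121], [0.94, 0.008, -0.34]]
wrist_force: [0.1, -0.9, -1.0]
gripper_width: 0.36
gripper_force: 30.0
```

Run:
```python
from kin import *
from station import r
import pickle
s=r.sense();st(s);print(rel(np.array(s['tcp_pos']),s['ee_rot'],w(-102,0,150),ins(np.radians(20),-1,0)))
d={n:r.capture(n) for n in('top','scene','wrist')};pickle.dump(d,open('c4.pkl','wb'))
I=cv2.resize(d['top']['pixels'][180:280,230:360],(400,308),interpolation=2);J=cv2.resize(d['scene']['pixels'][140:240,280:410],(400,308),interpolation=2);W=cv2.resize(d['wrist']['pixels'],(389,292))
cv2.imwrite('pics/pre.png',np.vstack([np.hstack([I,J]),np.hstack([W,np.zeros((292,411,3),np.uint8)])])[:,:,::-1])
```

```text
15.95 tcp [ 0.4956 -0.0238  0.1917] R [[0.336, 0.131, 0.933], [0.052, -0.991, 0.121], [0.94, 0.008, -0.34]] j [ -36.6    7.5  -46.9 -118.4  -47.9 -122.5] F [ 0.1 -0.9 -1. ] w 0.36
(array([-0.0264, -0.0004,  0.0495]), array([-0.2, -0.1,  0.5]))
```

View pics/pre.png

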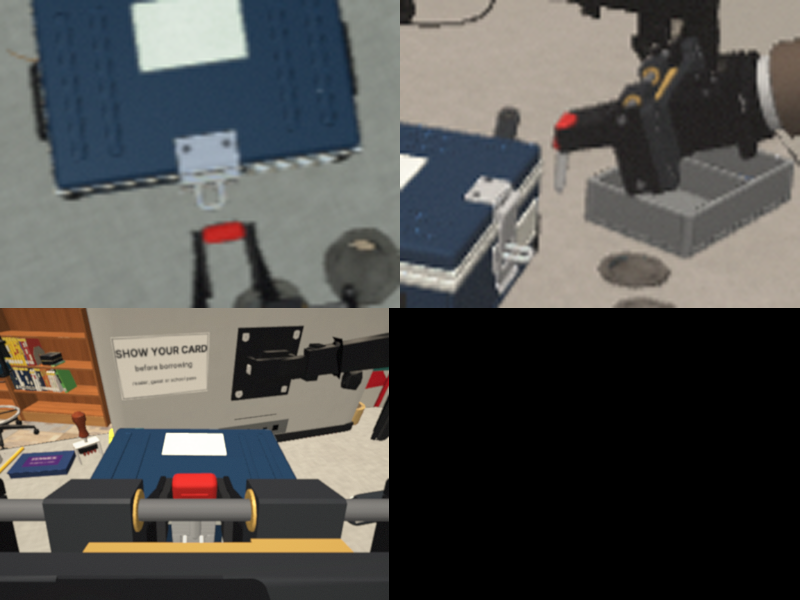

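The pin hangs tip down in the grip: top crop shows the head at (223,232) and the staple at (210,190), and in the scene crop the shank is vertical at (561,170). I'll measure the pin and staple in the same cameras.

Run:
```python
from kin import *
import pickle
d=pickle.load(open('c4.pkl','rb'));c=d['top'];p=c['pixels'].astype(int)
print(p[238:252,288:306].sum(2)//3)
H=hsv(c);m=(cv2.inRange(H,(0,120,60),(8,255,255))|cv2.inRange(H,(172,120,60),(180,255,255)))[230:275,270:330]
v,u=np.nonzero(m);print(u.min()+270,u.max()+270,v.min()+230,v.max()+230,'c',u.mean()+270,v.mean()+230)
T=np.array([.4956,-.0238,.1917]);X=lambda q:(np.round([(q-O)@ex*1e3,(q-O)@ey*1e3,q[2]*1e3],1))
print('head top',X(ray(c,u.mean()+270,v.mean()+230,.2047)),'tcp',X(T))
z=c['z_map'];Pc=cloud(c);print('z at red',np.median(Pc[230:275,270:330][m>0],0))
# scene: shank
c2=d['scene'];q=c2['pixels'][180:206,326:340].astype(int).sum(2)//3;print(q)
```

```text
[[102 149 171 174 175 174 172 171 167 161 159 159 161 163 157 131 110 109]
 [129 150 160 160 157 159 162 158 141 117 118 117 151 167 138 119 127 129]
 [127 116 109 108 106 141 160 143 128 129 133 132 145 162 152 134 132 131]
 [131 125 127 132 132 154 162 145 132 133 134 123 130 159 154 137 133 133]
 [146 142 134 132 126 152 168 144 130 136 136 134 130 152 155 140 134 134]
 [137 135 133 133 134 148 162 143 128 136 138 137 132 152 161 146 136 136]
 [133 134 133 133 135 139 157 145 132 136 137 138 136 156 165 148 136 134]
 [134 136 136 134 134 136 155 151 138 139 141 139 131 150 162 138 128 133]
 [136 137 135 134 134 129 151 164 150 145 155 162 163 163 149 134 134 135]
 [136 136 138 137 138 136 139 157 166 167 166 164 163 154 140 137 137 137]
 [136 137 138 138 136 135 137 137 137 133 130 126 133 137 135 137 137 136]
 [136 137 138 138 136 134 135 136 136 137 137 136 136 136 136 136 136 135]
 [135 136 136 138 136 136 136 135 137 137 138 140 136 137 133 133 135 132]
 [135 135 134 137 137 136 135 135 136 137 138 137 134 131 131 130 131 119]]
296 309 252 258 c 302.2631578947368 255.065789473
[... 946 characters left out ...]
6 167 165 140 141 150 141 130 158 163 163 162 165]
 [161 162 167 166 136 142 150 141 153 165 168 167 164 165]
 [148 163 165 165 136 145 148 145 163 166 166 164 164 164]
 [156 167 166 166 140 145 151 141 162 166 165 164 163 164]
 [161 166 167 166 142 147 148 135 161 166 167 166 166 165]
 [160 164 165 166 140 146 145 131 160 165 167 167 165 167]
 [158 163 164 166 137 142 146 146 161 164 166 166 167 167]
 [161 167 165 167 140 124 130 158 165 163 165 165 165 162]
 [162 167 167 167 161 139 140 162 164 166 166 165 164 165]
 [165 168 168 167 167 161 160 165 167 166 168 166 167 168]
 [167 167 166 164 166 165 167 167 168 167 167 168 166 166]
 [167 166 164 164 165 163 166 167 168 167 165 165 165 164]]
```

Run:
```python
from kin import *
import pickle
c=pickle.load(open('c4.pkl','rb'))['top'];X=lambda q:(np.round([(q-O)@ex*1e3,(q-O)@ey*1e3],1))
for u,v in((293.95,242),(301.6,242),(297.8,242),(298.4,246.7),(294.2,244),(301.9,244)):print(u,v,X(ray(c,u,v,.067)))
```

```text
293.95 242 [-99.9  10.3]
301.6 242 [-102.8  -10. ]
297.8 242 [-1.014e+02  1.000e-01]
298.4 246.7 [-114.     0.4]
294.2 244 [-105.3   10.5]
301.9 244 [-108.2  -10. ]
```

Request:
{"api": "steer_hand", "payload": {"ticks": [[[0,0.003,0,0.009,0,0,0.5],[0,0.006,0,0.017,0,0,0.5],[0,0.009,0,0.026,0,0,0.5],[0,0.0125,-0.0005,0.0343,0,0,0.5],[0,0.0125,-0.0005,0.0343,0,0,0.5],[0,0.0125,-0.0005,0.0343,0,0,0.5]]]}}

```text
time_s: 16.7
tcp_pos: [0.532, -0.0183, 0.192]
ee_rot: [[0.337, 0.128, 0.933], [0.041, -0.992, 0.121], [0.941, -0.002, -0.339]]
wrist_force: [-0.5, 0.2, -0.6]
gripper_width: 0.36
gripper_force: 30.0
```

Run:
```python
from kin import *
from station import r
s=r.sense();st(s)
for z in(140,120,100,83):print(z,rel(np.array(s['tcp_pos']),s['ee_rot'],w(-103,0.2,z),ins(np.radians(20),-1,0)))
```

```text
16.7 tcp [ 0.532  -0.0183  0.192 ] R [[0.337, 0.128, 0.933], [0.041, -0.992, 0.121], [0.941, -0.002, -0.339]] j [ -32.6   10.1  -44.  -122.5  -45.8 -121.8] F [-0.5  0.2 -0.6] w 0.36
140 (array([-0.0489,  0.0005,  0.0174]), array([-0.2, -0.2, -0.1]))
120 (array([-0.0678,  0.0005,  0.0242]), array([-0.2, -0.2, -0.1]))
100 (array([-0.0866,  0.0006,  0.031 ]), array([-0.2, -0.2, -0.1]))
83 (array([-0.1026,  0.0006,  0.0368]), array([-0.2, -0.2, -0.1]))
```

Tip enters the loop near TCP z = 127 mm; go down to 110 and check the force.

Request:
{"api": "steer_hand", "payload": {"ticks": [[[0,-0.015,0,0.005,0,0,0],[0,-0.03,0,0.011,0,0,0],[0,-0.045,0.0005,0.016,0,0,0],[0,-0.053,0.0005,0.019,0,0,0],[0,-0.06,0.0005,0.0215,0,0,0],[0,-0.067,0.0005,0.024,0,0,0],[0,-0.072,0.0005,0.0257,0,0,0],[0,-0.077,0.0005,0.0275,0,0,0]]]}}

```text
time_s: 17.5
tcp_pos: [0.5318, -0.0192, 0.1103]
ee_rot: [[0.336, 0.126, 0.933], [0.041, -0.992, 0.12], [0.941, -0.002, -0.339]]
wrist_force: [0.2, -0.3, -1.2]
gripper_width: 0.365
gripper_force: 30.0
```

Request:
{"api": "steer_hand", "payload": {"ticks": [[[0,0,0,0,0,0,0]]]}}

```text
time_s: 17.6
tcp_pos: [0.5316, -0.0191, 0.1096]
ee_rot: [[0.338, 0.126, 0.933], [0.04, -0.992, 0.12], [0.94, -0.004, -0.34]]
wrist_force: [-0.3, -0.3, -0.1]
gripper_width: 0.362
gripper_force: 30.0
```

Run:
```python
from kin import *
from station import r
s=r.sense();st(s)
print(rel(np.array(s['tcp_pos']),s['ee_rot'],w(-103,0.2,82),ins(np.radians(20),-1,0)))
d={n:r.capture(n) for n in('top','scene')}
I=cv2.resize(d['top']['pixels'][210:265,260:330],(400,314),interpolation=2);J=cv2.resize(d['scene']['pixels'][180:235,290:360],(400,314),interpolation=2)
cv2.imwrite('pics/in.png',np.hstack([I,J])[:,:,::-1])
```

```text
17.6 tcp [ 0.5316 -0.0191  0.1096] R [[0.338, 0.126, 0.933], [0.04, -0.992, 0.12], [0.94, -0.004, -0.34]] j [ -38.    30.3  -51.5 -132.2  -64.5  -96.7] F [-0.3 -0.3 -0.1] w 0.362
(array([-0.0259, -0.0003,  0.0096]), array([-0.1, -0.1, -0.2]))
```

View pics/in.png

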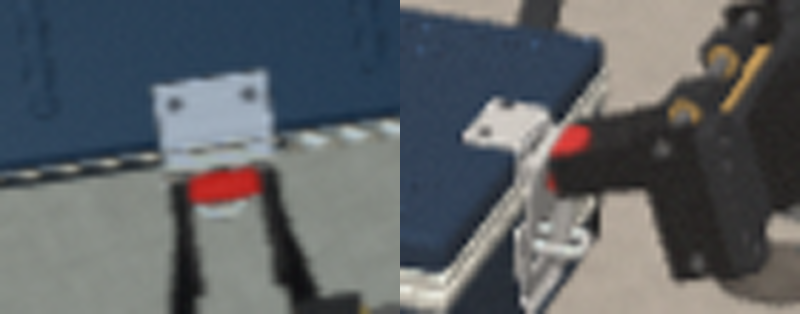

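The top crop shows the head (225,185) centred over the staple; the scene crop shows the shank entering the loop near (563,235), and no contact force. Continue down.

Request:
{"api": "steer_hand", "payload": {"ticks": [[[0,-0.006,0,0.002,0,0,0],[0,-0.012,0,0.0045,0,0,0],[0,-0.018,0,0.0065,0,0,0],[0,-0.022,0,0.008,0,0,0],[0,-0.0245,0,0.009,0,0,0],[0,-0.0245,0,0.009,0,0,0]]]}}

```text
time_s: 18.3
tcp_pos: [0.5319, -0.019, 0.084]
ee_rot: [[0.337, 0.127, 0.933], [0.04, -0.992, 0.12], [0.941, -0.003, -0.34]]
wrist_force: [0.2, 0.9, -0.8]
gripper_width: 0.363
gripper_force: 30.0
```

Request:
{"api": "steer_hand", "payload": {"ticks": [[[0,-0.001,0,0.0005,0,0,0],[0,-0.002,0,0.0008,0,0,0],[0,-0.002,0,0.0008,0,0,0]]]}}

```text
time_s: 18.6
tcp_pos: [0.532, -0.019, 0.0822]
ee_rot: [[0.337, 0.127, 0.933], [0.041, -0.992, 0.12], [0.941, -0.002, -0.339]]
wrist_force: [-0.2, 0.3, -0.3]
gripper_width: 0.362
gripper_force: 30.0
```

Request:
{"api": "steer_hand", "payload": {"ticks": [[[0.45,0,0,0,0,0,0],[0.5,0,0,0,0,0,0],[0.5,0,0,0,0,0,0],[0.5,0,0,0,0,0,0],[0.5,0,0,0,0,0,0]]]}}

```text
time_s: 19.1
tcp_pos: [0.5321, -0.019, 0.0823]
ee_rot: [[0.336, 0.127, 0.933], [0.041, -0.992, 0.12], [0.941, -0.002, -0.339]]
wrist_force: [0.2, -0.2, 0.0]
gripper_width: 0.497
gripper_force: 0.0
```

Request:
{"api": "steer_hand", "payload": {"ticks": [[[0.5,0,0,-0.01,0,0,0],[0.5,0,0,-0.02,0,0,0],[0.5,0,0,-0.035,0,0,0],[0.5,0,0,-0.06,0,0,0],[0.5,0,0,-0.09,0,0,0],[0.5,0,0,-0.12,0,0,0],[0.5,0,0,-0.12,0,0,0]]]}}

```text
time_s: 19.8
tcp_pos: [0.4191, -0.0354, 0.1244]
ee_rot: [[0.335, 0.124, 0.934], [0.042, -0.992, 0.117], [0.941, 0.0, -0.338]]
wrist_force: [0.2, 0.3, -0.6]
gripper_width: 0.5
gripper_force: 0.0
```

Run:
```python
from kin import *
from station import r
s=r.sense();st(s)
d={n:r.capture(n) for n in('top','scene')};c=d['top']
H=hsv(c);m=(cv2.inRange(H,(0,120,60),(8,255,255))|cv2.inRange(H,(172,120,60),(180,255,255)))[225:260,280:320];v,u=np.nonzero(m)
P=cloud(c)[225:260,280:320][m>0];q=ray(c,u.mean()+280,v.mean()+225,.094)-O;print('head',q@ex,q@ey,'top z',np.median(P[:,2]),len(v))
I=cv2.resize(d['top']['pixels'][210:265,260:330],(400,314),interpolation=2);J=cv2.resize(d['scene']['pixels'][180:235,290:360],(400,314),interpolation=2)
cv2.imwrite('pics/done.png',np.hstack([I,J])[:,:,::-1])
```

```text
19.8 tcp [ 0.4191 -0.0354  0.1244] R [[0.335, 0.124, 0.934], [0.042, -0.992, 0.117], [0.941, 0.0, -0.338]] j [ -56.8   31.5  -61.3 -116.9  -71.5  -87.4] F [ 0.2  0.3 -0.6] w 0.5
head -0.10393955523198171 0.0005419323305649283 top z 0.09428878404497898 58
```

View pics/done.png

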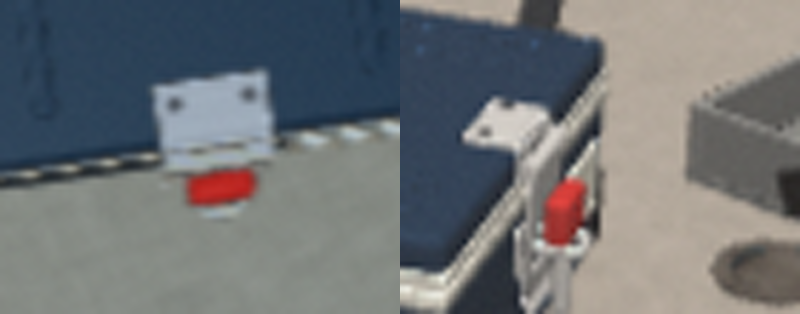

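The pin is seated: the head stands on the bar (scene crop (565,212)) and its top is at 94 mm, as expected. Joint 3 is close to its limit, so I ease it off and hand in.

Request:
{"api": "steer_hand", "payload": {"ticks": [[[0.5,0.02,0,0.01,0,0,0],[0.5,0.04,0,0.02,0,0,0],[0.5,0.04,0,0.02,0,0,0],[0.5,0.04,0,0.02,0,0,0]]]}}

```text
time_s: 20.3
tcp_pos: [0.4519, -0.0281, 0.1542]
ee_rot: [[0.336, 0.13, 0.933], [0.043, -0.991, 0.123], [0.941, -0.001, -0.339]]
wrist_force: [-0.6, 0.6, 0.2]
gripper_width: 0.498
gripper_force: 0.0
```

```bash
python3 -c "
from kin import *
from station import r
st(r.sense());print(r.finish_job())"
```

```text
20.3 tcp [ 0.4519 -0.0281  0.1542] R [[0.336, 0.13, 0.933], [0.043, -0.991, 0.123], [0.941, -0.001, -0.339]] j [ -46.7   16.3  -54.8 -118.3  -60.1 -107.7] F [-0.6  0.6  0.2] w 0.498
the job is handed in; nothing more can be done
None
```

The lid is shut, the hasp lies flat with the staple's loop through its slot, and the pin is dropped through with its head on the bar; I handed the job in at 20.3 s, with joint 3 touching its range limit (about -61.3° against -61.27°) for a moment as the arm backed away, and no verdict was returned.

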